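Pin a cover plate onto an optics mounting block

ROBOT

A 7-joint arm with a two-finger parallel gripper is mounted at the origin on the work surface. World frame = base frame: x ahead of the robot, y to its left, z up, the work surface at z = 0. Lengths are in m, angles in rad, forces in N, time in s.
With the tool pointing down it reaches from about 0.425 to 0.825 m from the base axis. Payload 3.6 kg.
Tool frame: the origin (TCP) lies at the very end of the fingers, on their centre line; the grasp point (between the pads) lies 19 mm behind it (manip.grasp_offset is the distance from the TCP to the grasp point, in m); z points along the fingers, y is the direction in which the jaws open and shut (so a half turn about z gives the same grasp; the last joint's range is limited). The gripper opens to 93 mm and grips with 3 to 60 N. Pads are 15 mm wide; open, the fingers measure 128 mm over their backs; the gripper's body (75 mm by 188 mm) begins 65 mm behind the grasp point.
Start: joints at [-1.331, 0.615, -0.013, 1.423, 0.008, 1.103, -0.04], TCP at [0.171, 0.627, 0.219] pointing down, gripper open.
Joint ranges: [-3.12, 3.12], [-0.3, 2.06], [-1.34, 1.32], [0.26, 2.42], [-1.36, 4.5], [0.01, 1.98], [-2.84, 2.84]. Speed limits (rad/s): [2.79, 2.79, 3.14, 3.14, 3.14, 3.14, 3.14].

INTERFACE

Orientations are given as a 3x3 rotation matrix whose columns are the frame's x, y, z axes.
In Python, from bench import manip gives the robot as it stands. The module is installed in compiled form; this text tells all that it offers. Calls block until the motion is done:
- manip.movep(position, orientation): joint-space move of the TCP to a pose.
- manip.line_to(position, vel=0.15, rotation=None): straight line of the TCP; rotation=None keeps the orientation; vel is the mean speed in m/s.
- manip.goto_joints(angles): joint-space move.
- manip.open() and manip.clamp(effort=None): open the fingers fully, or close them until they stop; effort is the grip in N (None keeps the last).
- manip.wait(seconds).
- manip.solve_ik(position, orientation): joint angles nearest the present ones, or None.
- manip.read_state(): the state.
- manip.capture(name): name is "scene" or "top"; returns (picture, depth): 400x640x3 uint8, red, green, blue; 400x640 float32, m along the optical axis (not along the pixel's ray), 0 where there is no reading.
- manip.calibration(name): a dict with "fx", "fy", "cx", "cy" (pixels), "R" (3x3) and "t" (3): a world point X has camera coordinates R X + t. Camera axes: x right, y down, z forward; pixel columns grow to the right and rows downward; lengths in m; the calibration is good to about 2 mm. A picture is of the moment at which its call begins. calibration takes no time and is no camera call.
A pose or a line that the arm cannot do raises manip.Unreachable and nothing moves.
- manip.finish_job(): hands the job in, once; it reports no verdict.
Trained networks look in the newest picture that a camera, given by its name, has taken for a name from the list of things; names that differ only in an ending like _2 or _b are one class to them, and where a whole thing is asked for, a point or a joint stands for the part that bears it (a point fixed in the world has none). Each returns a list of dicts, best first, with "confidence" (0 to 1); they miss things now and then, are a little off and sometimes report something else, mostly with a low value. They report only what shows in the picture. A call takes as long as a camera call. They do not tell look-alikes from the thing itself.
- manip.cut_out(target, camera): "pixels" (400x640 bool, what is visible of it) and "rect" ([left, top, right, bottom] in pixels, round what is visible of it).
- manip.spot_point(target, camera): "at" ([column, row] in pixels: a listed point, or the origin of a listed thing).
The state is a dict: "time_s": time; "joint_positions": joint angles; "qvel": joint speeds; "joint_efforts": joint torques, N m; "ee_pos": TCP position; "tool_rot": TCP orientation; "ft_force": force on the tool from outside, world axes, zero at the start; "torque": the same for the moment, N m; "width": finger opening in m.
Only numpy, scipy, OpenCV 4.12 (cv2) and the standard library are available. Lean on these libraries where they do the work, as an engineer would, in place of code of your own. Each camera call takes 0.05 s, during which the arm holds its last target.

TASK

Lay the loose metal plate with the hole in it squarely on top of the spacer on the dark mounting block, so that the holes line up, and let go of it. Then take the longer of the two knobbed pins from the grey rack and put it down through plate, spacer and block until its flange rests flat on the plate, and let go.

Things in the scene. Friction and masses are not known exactly. Their poses are not given: they have to be found in the camera images.
- block: dark steel block screwed to the bench, 124 x 74 mm (184 mm long with its 8 mm high feet); flat top 40 mm above the bench inside a rim 7 mm wide and 8 mm high. A vertical hole, diameter 32 mm, goes through its centre down to the bench. Origin: on the hole's axis at bench level; x along its length, z up. Fixed; place and yaw vary.
- spacer: loose aluminium spacer, 100 x 50 x 15 mm, hole of diameter 32 mm through its centre; it already lies inside the block's rim (few mm of play), its top 55 mm above the bench and 7 mm above the rim. It stays there. Origin: centre of its underside; x along its length, z up.
- plate: loose aluminium plate, 100 x 50 x 20 mm, 0.22 kg, hole of diameter 32 mm through its centre, flat on the bench on the robot's right; an equal plate without hole lies near, not wanted. Origin: centre of its underside; x along its length, z up. To lie with its length along the block's, either way round; when home its underside is 55 mm above the bench.
- pin: longer of two pins upright in a grey rack (160 x 60 x 30 mm, sockets 100 mm apart, 25 mm deep) on the robot's left; 0.15 kg. From the foot: shank diameter 16, length 70 mm (tapered foot), flange diameter 48, 5 mm thick, black knob diameter 24, 26 mm high, to grip. Origin: centre of the foot, z up the pin; 5 mm above the bench in the rack and when home. The other is 30 mm shorter.
There are look-alikes about, which are no part of the job. What is shaped like the spacer but purple or turquoise is not meant.

How it is judged:
On the way:
1. the plate lies flat on the spacer, its hole over the block's hole (within 12 mm) and square to the block (within 0.22 rad), let go (horizontal distance between plate and block below 0.012 m and angle between the x axis of plate and the x axis of block, either way round below 0.22 rad and z of plate in the frame of block between 0.051 and 0.059 m and angle between plate's own z axis and vertical below 0.08 rad and contact force between the fingers and plate below 0.3 N), for 0.2 s.
At the end, for the whole second after the job is handed in: Plate flat on the spacer within the block, within 15 mm of the hole axis and 0.26 rad of square (spacer within 12 mm); long pin upright through all three, foot within 14 mm of the axis and under 9 mm above the bench (flange on the plate); all at rest (horizontal distance between plate and block below 0.015 m and angle between the x axis of plate and the x axis of block, either way round below 0.26 rad and z of plate in the frame of block between 0.051 and 0.059 m and angle between each of plate, pin's own z axis and vertical below 0.08 rad and horizontal distance between spacer and block below 0.012 m and z of spacer in the frame of block below 0.044 m and horizontal distance between pin and block below 0.014 m and z of pin in the frame of block below 0.009 m and linear speed of each of pin, plate below 0.02 m/s); the robot touches nothing.
It also fails if it takes over 59 s, if anything falls off the work surface, if the arm or the gripper's body presses on something with over 40 N, if the wrist force passes 120 N, or if a joint passes its speed limit or range.

## Working session

There is one attempt and no reset: what is moved stays moved. The work goes in short steps, each a Python script; the robot and the scene stay as the last script left them, time stands still between calls to the robot, and variables do not carry over. Pictures are saved under pics/ and viewed, and the job is handed in when it is done.

```bash
ls; mkdir -p pics; python3 - <<'E'
from bench import manip
import cv2, numpy as np
print(manip.read_state())
for n in ["scene","top"]:
    p,d=manip.capture(n)
    cv2.imwrite(f"pics/{n}0.png",p[:,:,::-1]); np.save(f"{n}_d0.npy",d)
    c=manip.calibration(n); print(n,c)
    for t in ["block","spacer","plate","pin"]:
        for r in manip.cut_out(t,n): print(t,"cut",round(r["confidence"],2),r["rect"],r["pixels"].sum())
        for r in manip.spot_point(t,n): print(t,"pt",round(r["confidence"],2),r["at"])
E
```

```text
pics
{'time_s': 0.0, 'joint_positions': array([-1.33049704,  0.6159062 , -0.01259259,  1.42490196,  0.00815679,
        1.10337561, -0.04038071]), 'qvel': array([-5.93408818e-04,  3.84342725e-04, -2.24846047e-04, -7.34542918e-04,
        3.83522448e-04, -7.15206225e-05,  1.31194513e-04]), 'joint_efforts': array([ 1.90132560e-04, -4.58924282e+01,  2.09134365e-01, -1.65748394e+01,
       -6.09972258e-02,  2.04129377e-02,  2.29094167e-04]), 'ee_pos': array([0.1711809 , 0.6262361 , 0.21748869]), 'tool_rot': array([[-9.64643985e-01,  2.63555791e-01, -5.72104120e-04],
       [ 2.63556393e-01,  9.64640815e-01, -2.47501310e-03],
       [-1.00429051e-04, -2.53828820e-03, -9.99996773e-01]]), 'ft_force': array([ 0.23400466,  0.13487828, -0.29455782]), 'torque': array([ 0.01388964,  0.02736528, -0.0084426 ]), 'width': 0.09282663353227391}
scene {'fx': 409.58765423345466, 'fy': 409.58765423345466, 'cx': 311.41007931930477, 'cy': 199.42954892840643, 'R': array([[-0.37948619,  0.92516575, -0.00765279],
       [ 0.74679552,  0.30141822, -0.59282671],
       [-0.54615628, -0.23068462, -0.80529369]]),
[... 824 characters left out ...]
661,  0.03321221, -0.14848621],
       [ 0.14919869,  0.02010154, -0.98860289]]), 't': array([0.02751761, 0.50322884, 1.06378749])}
block cut 0.91 [314.4, 135.9, 351.6, 216.7] 1208
block pt 0.95 [331.6, 173.2]
spacer cut 0.98 [378.5, 245.9, 427.6, 273.5] 769
spacer cut 0.96 [250.3, 175.3, 294.3, 205.3] 718
spacer cut 0.9 [317.9, 143.9, 346.3, 190.7] 731
spacer cut 0.85 [367.2, 180.6, 412.7, 208.1] 695
spacer pt 0.96 [386.2, 195.9]
spacer pt 0.93 [332.9, 170.4]
spacer pt 0.8 [399.2, 264.0]
spacer pt 0.56 [272.5, 189.3]
plate cut 0.65 [425.5, 183.0, 456.4, 226.4] 805
plate pt 0.91 [439.9, 205.1]
pin cut 0.62 [182.2, 164.6, 199.0, 182.4] 292
pin pt 0.67 [200.6, 179.7]
pin pt 0.63 [439.7, 206.5]
```

```bash
python3 - <<'E'
import cv2
for n in ["scene","top"]:
    p=cv2.imread(f"pics/{n}0.png"); 
    c=p[100:320,150:500] if n=="scene" else p[100:300,150:490]
    cv2.imwrite(f"pics/{n}0c.png",cv2.resize(c,None,fx=2.28,fy=2.28,interpolation=cv2.INTER_CUBIC))
E
```

```text
(no output)
```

View pics/scene0.png

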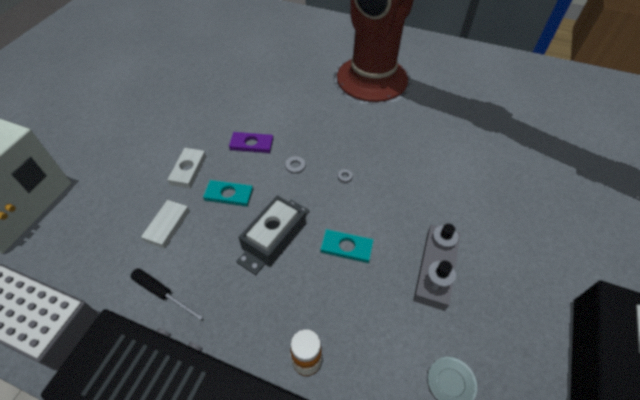

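View pics/scene0c.png

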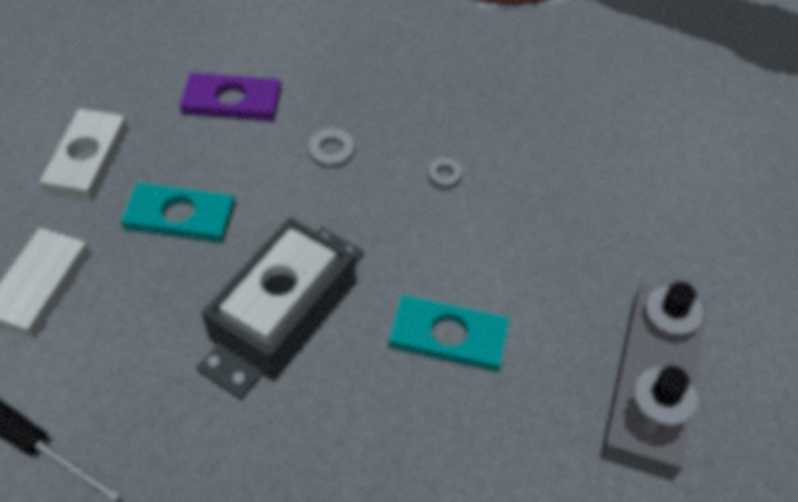

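View pics/top0c.png

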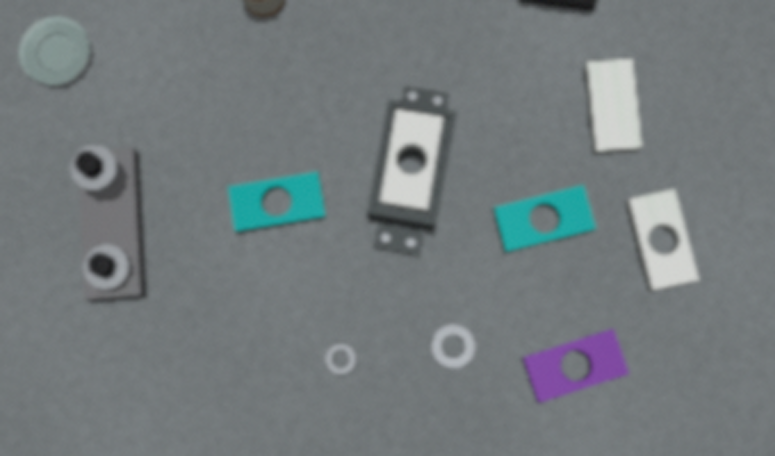

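The top view shows the white plate with the hole at about (440,205) and its blank twin at about (420,146). The block with the spacer is at (332,172). The rack is on the left, with one pin at (191,172) and the other at (196,216). In the scene view the pin at (441,272) stands higher out of the rack and shows more shank, so it is the longer one. It corresponds to the upper pin in the top view. Next I'll measure positions.

```bash
cat > h.py <<'E'
import numpy as np, cv2
from bench import manip
def ray_plane(n,px,z):
    c=manip.calibration(n); px=np.atleast_2d(px).astype(float)
    d=np.c_[(px[:,0]-c["cx"])/c["fx"],(px[:,1]-c["cy"])/c["fy"],np.ones(len(px))]@c["R"]
    o=-c["R"].T@c["t"]; return o+d*((z-o[2])/d[:,2])[:,None]
def proj(n,X):
    c=manip.calibration(n); q=np.atleast_2d(X)@c["R"].T+c["t"]
    return np.c_[c["fx"]*q[:,0]/q[:,2]+c["cx"],c["fy"]*q[:,1]/q[:,2]+c["cy"]]
def cloud(n,d):
    c=manip.calibration(n); v,u=np.mgrid[0:400,0:640]
    q=np.stack([(u-c["cx"])/c["fx"]*d,(v-c["cy"])/c["fy"]*d,d],-1)
    X=(q-c["t"])@c["R"]; X[d==0]=np.nan; return X
def rect(xy):
    (cx,cy),(w,h),a=cv2.minAreaRect((xy*1000).astype(np.float32)); a=np.deg2rad(a)
    if w<h: w,h,a=h,w,a+np.pi/2
    a=(a+np.pi/2)%np.pi-np.pi/2
    return np.round([cx/1e3,cy/1e3,w/1e3,h/1e3,a],4)
E
cat > m1.py <<'E'
from h import *
for n in ["scene","top"]:
    p=cv2.imread(f"pics/{n}0.png"); d=np.load(f"{n}_d0.npy"); X=cloud(n,d)
    hsv=cv2.cvtColor(p,cv2.COLOR_BGR2HSV)
    # bright grey plates / coloured ones
    for nm,m,zz in [("white",(hsv[...,2]>165)&(hsv[...,1]<60),None),("teal",(hsv[...,1]>120)&(abs(hsv[...,0].astype(int)-90)<15),.015),("purple",(hsv[...,1]>100)&(abs(hsv[...,0].astype(int)-140)<15),.015)]:
        k,L,S,C=cv2.connectedComponentsWithStats(m.astype(np.uint8))
        for i in range(1,k):
            if S[i,4]<250 or S[i,4]>2500: continue
            z=np.nanmedian(X[L==i][:,2]); 
            zt=.055 if .045<z<.065 else (.02 if zz is None else zz)
            v,u=np.nonzero(L==i); W=ray_plane(n,np.c_[u,v],zt)
            print(n,nm,S[i],"z",round(z,4),rect(W[:,:2]))
    print("bench z",np.nanmedian(X[100:300,200:420,2]))
    print({k:round(float(v),4) for k,v in zip(["zmaxL"],[0])})
    for px in ([(448,231),(445,270)] if n=="scene" else [(189,170),(195,216)]):
        u,v=px; w=X[v-14:v+15,u-14:u+15].reshape(-1,3); b=hsv[v-14:v+15,u-14:u+15,2].reshape(-1)
        zt=np.nanpercentile(w[:,2],97)
        for lo,hi in [(zt-.008,.2),(zt-.034,zt-.02)]:
            s=w[(w[:,2]>lo)&(w[:,2]<hi)]; print(n,px,"z",round(zt,4),len(s),s.mean(0).round(4), rect(s[:,:2]))
E
python3 m1.py
```

```text
scene white [  0 119  28  35 521] z 0.1749 [ 0.5534 -0.7532  0.1288  0.0614  0.8145]
scene white [169 148  34  34 488] z 0.0197 [ 0.4851 -0.2987  0.0967  0.0459  0.1814]
scene white [143 201  43  42 866] z 0.0196 [ 0.6357 -0.2551  0.0973  0.0464  0.0411]
scene white [248 202  47  44 729] z 0.0545 [ 0.575  -0.0327  0.0963  0.0456 -0.2017]
scene white [291 330  29  29 651] z 0.0993 [ 0.7578  0.1145  0.048   0.0472 -1.1841]
scene teal [203 180  50  26 879] z 0.0142 [ 0.5173 -0.1717  0.1027  0.0579 -1.3529]
scene teal [ 320  229   54   34 1089] z 0.0141 [ 0.5454  0.1151  0.0998  0.0564 -1.4352]
scene purple [229 132  44  21 689] z 0.0143 [ 0.3608 -0.196   0.1015  0.0601 -1.2923]
bench z -0.00016989333045940716
{'zmaxL': 0.0}
scene (448, 231) z 0.0759 126 [0.4744 0.2899 0.0745] [ 0.4725  0.2899  0.0227  0.0225 -1.3082]
scene (448, 231) z 0.0759 274 [0.4784 0.2892 0.0494] [0.4746 0.2896 0.0472 0.0429 1.3179]
scene (445, 270) z 0.1064 162 [0.5739 0.2952 0.1045] [0.5733 0.2954 0.0222 0.0221 0.9291]
scene (445, 270) z 0.1064 315 [0.5777 0.296  0.0794] [0.5708 0.2975 0.046  0.0418 0.2352]
top 
[... 1015 characters left out ...]
0.0198 [ 0.4872 -0.2971  0.1002  0.0501  0.1841]
top teal [250 176  42  26 689] z 0.0147 [ 0.5421  0.1153  0.099   0.0512 -1.4317]
top teal [367 182  44  28 706] z 0.0146 [ 0.514  -0.1724  0.1003  0.0502 -1.3567]
top purple [380 245  45  31 691] z 0.0147 [ 0.3565 -0.1966  0.0989  0.0477 -1.2838]
bench z 0.00019873639308442214
{'zmaxL': 0.0}
top (189, 170) z 0.107 90 [0.5722 0.2942 0.1054] [ 0.5726  0.2951  0.0227  0.0223 -0.8931]
top (189, 170) z 0.107 215 [0.5702 0.2919 0.08  ] [ 0.5727  0.2948  0.0467  0.0461 -1.2359]
top (195, 216) z 0.0766 83 [0.473  0.289  0.0753] [0.4726 0.2892 0.0222 0.0212 1.5409]
top (195, 216) z 0.0766 219 [0.4717 0.2871 0.0496] [0.4733 0.2902 0.0467 0.046  1.5208]
```

```bash
cat > m2.py <<'E'
from h import *
print("net top",ray_plane("top",[331.6,173.2],0)[:,:2],"scene",ray_plane("scene",[273.2,236.1],0)[:,:2])
for n in ["scene","top"]:
    p=cv2.imread(f"pics/{n}0.png"); X=cloud(n,np.load(f"{n}_d0.npy"))
    m=(np.hypot(X[...,0]-.575,X[...,1]+.032)<.1)&(X[...,2]>.042)
    v,u=np.nonzero(m); W=X[m]; print(n,"block rim rect",rect(W[:,:2]))
    # hole in spacer: holes dark inside the spacer
    g=p.max(2); 
    c=proj(n,[.575,-.032,.055])[0]; print("centre px",c)
    win=np.zeros_like(g,bool); yy,xx=np.mgrid[0:400,0:640]; win=(np.hypot(xx-c[0],yy-c[1])<10)
    v,u=np.nonzero(win&(g<120)); print("hole",ray_plane(n,np.c_[u,v],.055).mean(0)[:2])
def R(a): # jaw axis yaw: tool y
    y=np.array([np.cos(a),np.sin(a),0]); z=np.array([0,0,-1.]); return np.c_[np.cross(y,z),y,z]
for nm,P,a in [("plate",(.487,-.298,.1),.184+np.pi/2),("block",(.5755,-.0325,.1),-.20+np.pi/2),("pin",(.5727,.295,.12),np.pi/2)]:
    for k in (0,np.pi):
        print(nm,k,manip.solve_ik(P,R(a+k)))
E
python3 m2.py
```

```text
net top [[ 0.5773879  -0.03618803]] scene [[ 0.5739354  -0.03510432]]
scene block rim rect [ 0.5731 -0.0328  0.1257  0.0759 -0.2229]
centre px [272.07908102 222.48468032]
hole [ 0.57599211 -0.03186182]
top block rim rect [ 0.5742 -0.0332  0.1251  0.074  -0.2171]
centre px [330.22956009 169.45739741]
hole [ 0.57814093 -0.03264427]
plate 0 [ 0.37366615  0.6426739   0.21674894  1.79491746 -0.19564036  0.72486996
  2.45022278]
plate 3.141592653589793 [ 0.08155085  0.73958277  0.7168689   1.8041843  -0.63483757  0.8430748
 -0.27764386]
block 0 [-0.01906089  0.64103086  0.05938723  1.77592201 -0.0534779   0.72619553
  1.43935567]
block 3.141592653589793 [-0.42303468  0.75596784  0.74612874  1.7889468  -0.65890806  0.864168
 -1.13587535]
pin 0 [-0.47673592  0.70490419 -0.0568281   1.55310636  0.04757426  0.88493427
  1.02061206]
pin 3.141592653589793 [-0.88237403  0.79731453  0.6839635   1.56768998 -0.57322147  0.98558048
 -1.5929225 ]
```

```bash
cat >> h.py <<'E'
def R(a):
    y=np.array([np.cos(a),np.sin(a),0]); z=np.array([0,0,-1.]); return np.c_[np.cross(y,z),y,z]
def st(tag=""):
    s=manip.read_state(); print(tag,"t",round(s["time_s"],2),"p",s["ee_pos"].round(4),"F",s["ft_force"].round(2),"w",round(s["width"],4)); return s
E
cat > s1.py <<'E'
from h import *
a=.184; off=-.008
x=.487-np.sin(a)*off; y=-.298+np.cos(a)*off
r=R(a+np.pi/2)
manip.movep([x,y,.18],r); st("above")
manip.line_to([x,y,.04],.2); manip.line_to([x,y,.005],.08); st("down")
manip.clamp(40); st("clamped")
manip.line_to([x,y,.18],.2); st("lift")
p,d=manip.capture("scene"); cv2.imwrite("pics/lift1.png",cv2.resize(p[80:330,100:420,::-1],None,fx=2.4,fy=2.4))
E
python3 s1.py
```

```text
above t 4.33 p [ 0.4891 -0.305   0.1799] F [ 0.31  0.4  -0.36] w 0.0933
down t 5.77 p [ 0.4883 -0.306   0.0048] F [0.35 0.26 0.69] w 0.093
clamped t 6.53 p [ 0.4884 -0.3052  0.005 ] F [-0.77  2.04  1.27] w 0.0497
lift t 7.55 p [ 0.4877 -0.3053  0.1788] F [-0.89 -0.18 -2.61] w 0.05
```

View pics/lift1.png

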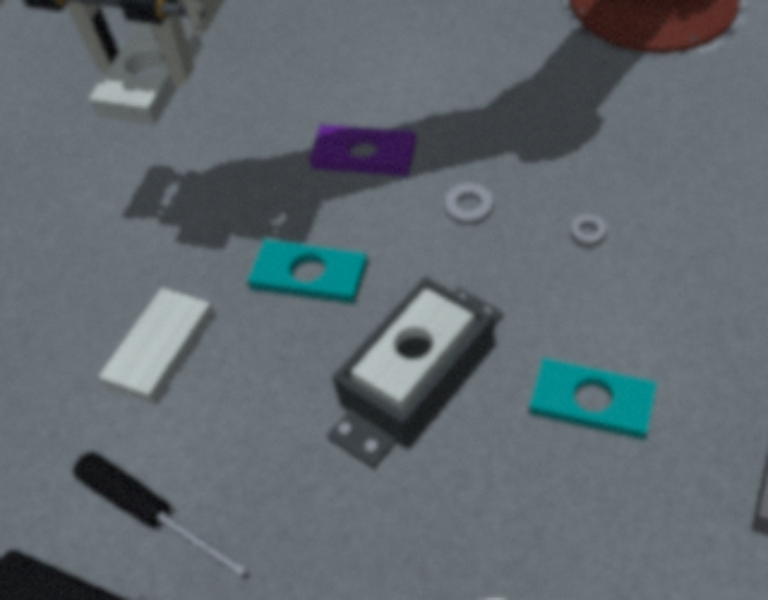

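The plate is held level between the fingers at about (135,85) in the crop, and the wrist shows about 2.3 N of extra weight. The block and spacer are undisturbed. Next I'll place the plate.

```bash
cat > s2.py <<'E'
from h import *
x,y,a=.5745,-.0325,-.21
r=R(a+np.pi/2)
manip.movep([x,y,.18],r); st("above")
p,d=manip.capture("top"); cv2.imwrite("pics/above2.png",cv2.resize(p[80:280,200:480,::-1],None,fx=2.8,fy=2.8))
manip.line_to([x,y,.08],.15); f0=st("near")["ft_force"][2]
for z in np.arange(.066,.0575,-.0015):
    manip.line_to([x,y,z],.03); s=st("z")
    if abs(s["ft_force"][2]-f0)>2.0: break
E
python3 s2.py
```

```text
above t 8.71 p [ 0.5741 -0.0346  0.1799] F [ 0.04 -1.17 -1.33] w 0.0497
near t 9.57 p [ 0.5753 -0.0333  0.0808] F [-0.2   0.83 -1.37] w 0.0497
z t 10.19 p [ 0.5745 -0.0325  0.0659] F [ 0.09  0.04 -2.26] w 0.0496
z t 10.44 p [ 0.5745 -0.0325  0.0645] F [-0.12 -0.47 -1.87] w 0.0497
z t 10.69 p [ 0.5744 -0.0325  0.0629] F [-0.12  0.21 -1.87] w 0.0498
z t 10.94 p [ 0.5744 -0.0325  0.0614] F [ 0.5   0.09 -2.37] w 0.0497
z t 11.19 p [ 0.5747 -0.0326  0.06  ] F [ 0.04 -0.18 -1.66] w 0.0496
z t 11.44 p [ 0.5747 -0.0326  0.06  ] F [-2.37 -0.04  7.61] w 0.05
```

View pics/above2.png

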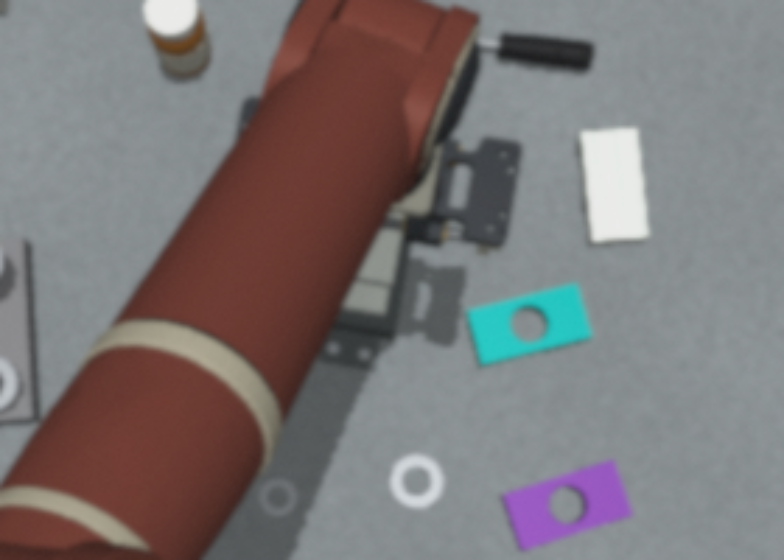

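Contact came at TCP z = 0.060, which matches the plate resting on the spacer. The top view is blocked by the arm, so I'll release, move off to the pin side and check from there.

```bash
cat > s3.py <<'E'
from h import *
x,y=.5745,-.0325
manip.open(); manip.wait(.3); st("open")
manip.line_to([x,y,.2],.2)
manip.movep([.5727,.295,.2],R(np.pi/2)); st("above pin")
for n in ["scene","top"]:
    p,d=manip.capture(n); b=p[:,:,::-1]; cv2.imwrite(f"pics/{n}3.png",cv2.resize(b[100:320,150:500],None,fx=2.28,fy=2.28))
    hsv=cv2.cvtColor(np.ascontiguousarray(b),cv2.COLOR_BGR2HSV); X=cloud(n,d)
    m=(hsv[...,2]>150)&(hsv[...,1]<60)&(np.hypot(X[...,0]-.575,X[...,1]+.032)<.09)&(X[...,2]>.068)
    v,u=np.nonzero(m); print(n,"z",np.nanmedian(X[m][:,2]),X[m][:,2].std(),rect(ray_plane(n,np.c_[u,v],.075)[:,:2]))
    c=proj(n,[.575,-.032,.075])[0]; yy,xx=np.mgrid[0:400,0:640]
    v,u=np.nonzero((np.hypot(xx-c[0],yy-c[1])<11)&(b.max(2)<125)); print("hole",ray_plane(n,np.c_[u,v],.075).mean(0)[:2])
    A=np.c_[X[m][:,:2],np.ones(m.sum())]; print("tilt",np.linalg.lstsq(A,X[m][:,2],rcond=None)[0][:2])
E
python3 s3.py
```

```text
open t 12.6 p [ 0.5745 -0.0325  0.0585] F [-0.77 -0.2  -1.16] w 0.0932
above pin t 14.7 p [0.5736 0.292  0.2001] F [-0.08  0.01  0.98] w 0.093
scene z 0.07444815998418497 0.0011079930038891737 [ 0.574  -0.0325  0.1004  0.0505 -0.2124]
hole [ 0.57561079 -0.03350494]
tilt [ 0.00170954 -0.0022167 ]
top z 0.07471664263492184 0.002001964094064922 [ 0.5741 -0.0328  0.1007  0.05   -0.2114]
hole [ 0.57552399 -0.03246627]
tilt [ 0.00278151 -0.00061605]
```

View pics/scene3.png

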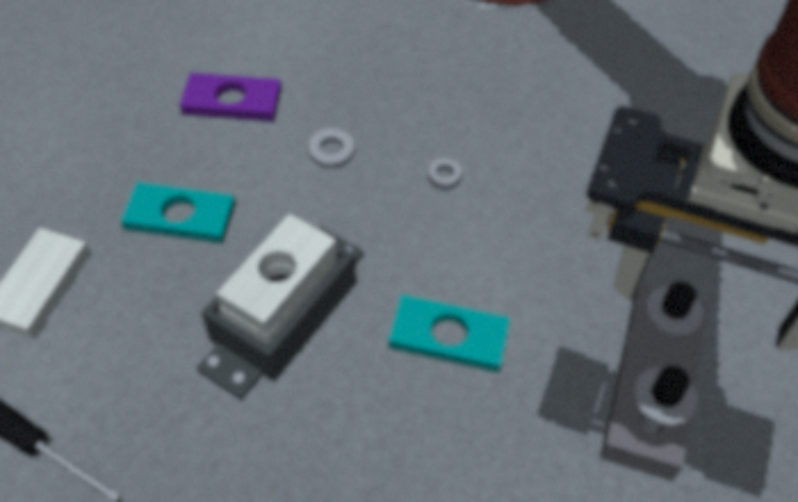

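View pics/top3.png

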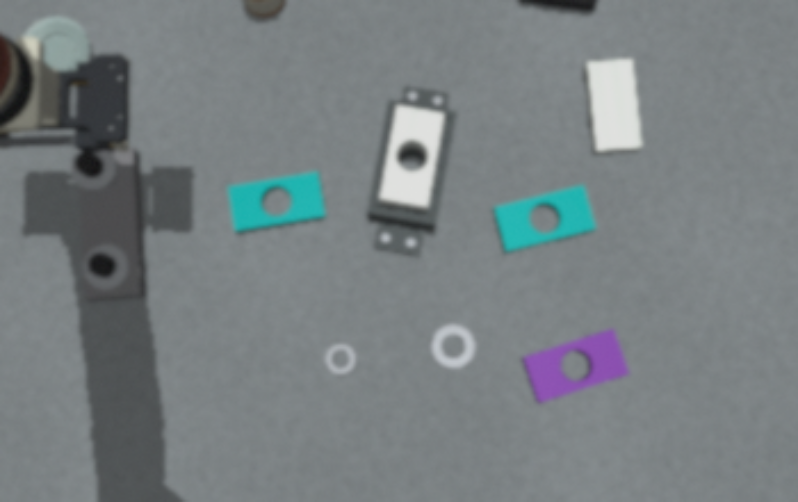

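The plate lies flat on the spacer at about (278,265) in the scene crop, square to the block. Both cameras put it at (0.574, -0.033), with its top at 0.0745 m. The taller pin is at about (665,390) in the scene crop, and I'll grasp it now.

```bash
cat > s4.py <<'E'
from h import *
x,y=.573,.295
manip.line_to([x,y,.12],.15); manip.wait(.2); manip.line_to([x,y,.085],.06); st("down")
manip.clamp(30); st("clamped")
manip.line_to([x,y,.14],.1); manip.line_to([x,y,.20],.2); manip.wait(.3); st("lift")
for n in ["scene","top"]:
    p,d=manip.capture(n); cv2.imwrite(f"pics/{n}4.png",cv2.resize(p[150:350,330:580,::-1] if n=="scene" else p[60:260,100:350,::-1],None,fx=3,fy=3))
E
python3 s4.py
```

```text
down t 16.42 p [0.5732 0.295  0.085 ] F [-0.02  0.38  0.04] w 0.0932
clamped t 17.51 p [0.573  0.2951 0.085 ] F [-0.1   0.46  0.39] w 0.0234
lift t 18.96 p [0.5723 0.2949 0.1986] F [ 0.35  0.03 -1.02] w 0.0232
```

View pics/scene4.png

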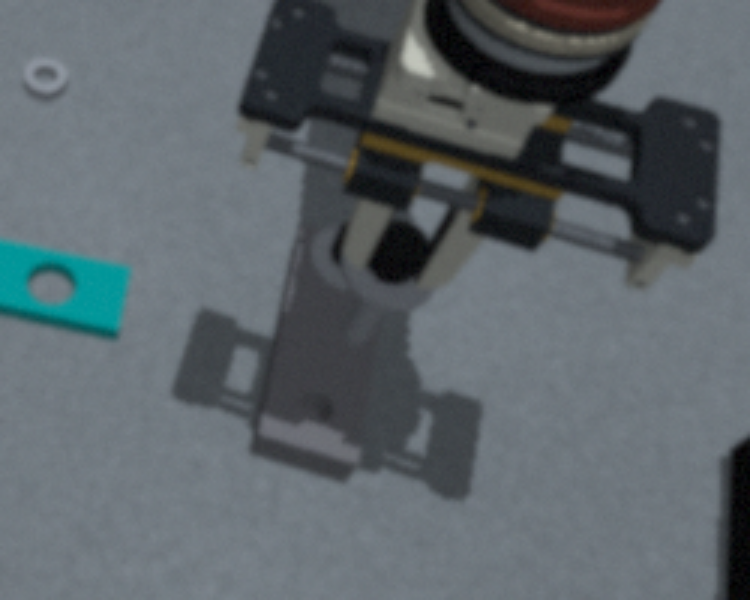

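```bash
python3 - <<'E'
from h import *
q=(proj("scene",[[.5723,.2949,.12],[.5723,.2949,.19]])-[330,150])*3; print(q)
r=manip.solve_ik([.574,-.0328,.22],R(-.21+np.pi/2)); print(r)
E
```

```text
[[351.987327   335.12088446]
 [387.80467642 270.21627558]]
[-0.39761892  0.56938974  0.67894615  1.66027047 -0.39972198  1.0551013
  1.76548535]
```

The observed shank and foot at about (355,340) match the projection of a vertical pin, and the emptied socket shows at (322,408). I'll carry it over and insert it, watching the force.

```bash
cat > s5.py <<'E'
from h import *
x,y=.5744,-.0329
manip.movep([x,y,.20],R(np.pi/2)); manip.wait(.4); f0=st("above")["ft_force"]
manip.line_to([x,y,.168],.08); manip.wait(.2); st("pre")
for n in ["scene"]:
    p,d=manip.capture(n); cv2.imwrite(f"pics/{n}5.png",cv2.resize(p[100:300,180:400,::-1],None,fx=3,fy=3))
for z in [.155,.145,.13,.115,.1,.092,.089,.0875,.086,.085,.0842]:
    manip.line_to([x,y,z],.06); s=st("z"); 
    if np.abs(s["ft_force"]-f0).max()>4: print("contact"); break
E
python3 s5.py
```

```text
above t 20.7 p [ 0.5745 -0.0324  0.1999] F [ 0.04 -0.24 -1.22] w 0.0235
pre t 21.45 p [ 0.5748 -0.0331  0.1686] F [ 0.85  0.47 -1.38] w 0.0232
z t 21.87 p [ 0.5739 -0.0328  0.1543] F [-0.38 -0.02 -1.2 ] w 0.0236
z t 22.18 p [ 0.574  -0.0328  0.1444] F [ 0.59 -0.58 -1.4 ] w 0.0234
z t 22.58 p [ 0.574  -0.0328  0.1294] F [ 0.16  0.29 -0.73] w 0.0233
z t 22.98 p [ 0.5741 -0.0328  0.1145] F [ 0.52 -1.07 -1.28] w 0.0236
z t 23.38 p [ 0.5741 -0.0328  0.0995] F [-0.12 -0.01 -1.31] w 0.0234
z t 23.67 p [ 0.574  -0.0328  0.0915] F [ 0.11 -0.4  -1.59] w 0.0232
z t 23.92 p [ 0.5743 -0.0329  0.0889] F [ 0.25  1.02 -1.24] w 0.0232
z t 24.17 p [ 0.5744 -0.0329  0.0875] F [ 0.21 -0.49 -1.06] w 0.0234
z t 24.42 p [ 0.5743 -0.0329  0.0859] F [-0.33  0.17 -1.42] w 0.0234
z t 24.67 p [ 0.5746 -0.033   0.0851] F [ 0.31 -0.39 -0.35] w 0.0233
z t 24.92 p [ 0.5746 -0.0329  0.085 ] F [-1.42 -0.01  4.71] w 0.0233
contact
```

View pics/scene5.png

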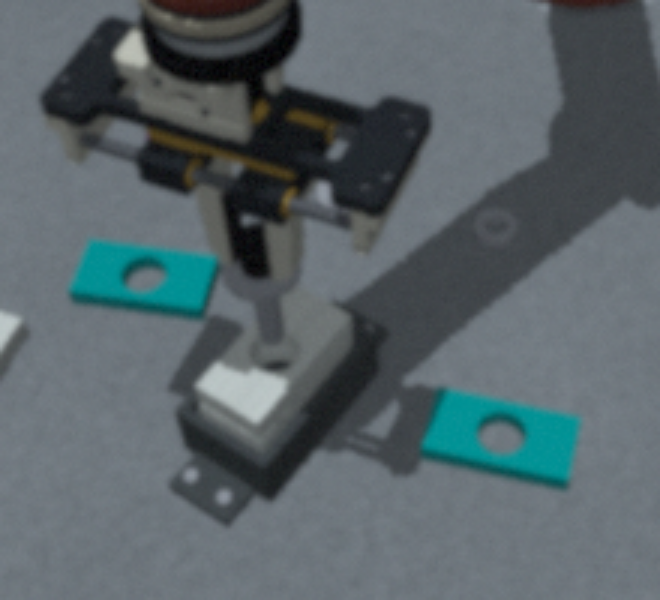

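Contact came at TCP z = 0.085, where the flange should seat. The picture, taken before insertion, shows the pin foot entering the hole at about (272,345). I'll release, retreat and check.

```bash
cat > s6.py <<'E'
from h import *
manip.open(); manip.wait(.3); st("open")
manip.line_to([.5744,-.0329,.2],.12)
manip.movep([.5,.40,.25],R(np.pi/2)); manip.wait(.3); st("away")
for n in ["scene","top"]:
    p,d=manip.capture(n); b=np.ascontiguousarray(p[:,:,::-1]); cv2.imwrite(f"pics/{n}6.png",cv2.resize(b[100:300,180:400],None,fx=3,fy=3))
    X=cloud(n,d); near=np.hypot(X[...,0]-.574,X[...,1]+.033)<.09
    k=X[near&(X[...,2]>.095)]; print(n,"knob n",len(k),"zmax",np.percentile(k[:,2],90).round(4),rect(k[k[:,2]>.1][:,:2]))
    fl=X[near&(X[...,2]>.0775)&(X[...,2]<.084)]; print("flange n",len(fl),np.median(fl[:,2]).round(4),rect(fl[:,:2]))
    A=np.c_[fl[:,:2],np.ones(len(fl))]; print("tilt",np.linalg.lstsq(A,fl[:,2],rcond=None)[0][:2].round(3))
    hsv=cv2.cvtColor(b,cv2.COLOR_BGR2HSV)
    m=near&(X[...,2]>.069)&(X[...,2]<.0775)&(hsv[...,1]<60)&(hsv[...,2]>150); v,u=np.nonzero(m)
    print("plate",np.median(X[m][:,2]).round(4),rect(ray_plane(n,np.c_[u,v],.075)[:,:2]))
E
python3 s6.py
```

```text
open t 26.41 p [ 0.5744 -0.0329  0.0842] F [-1.23  0.22  0.08] w 0.0932
away t 29.45 p [0.5005 0.3993 0.2501] F [-0.2   0.67 -0.36] w 0.0932
scene knob n 137 zmax 0.1066 [ 0.5741 -0.0327  0.0221  0.0216 -1.2858]
flange n 248 0.0796 [ 0.5795 -0.0357  0.0622  0.0472 -0.4349]
tilt [-0.001 -0.005]
plate 0.0745 [ 0.5736 -0.0329  0.0997  0.0495 -0.2101]
top knob n 89 zmax 0.1079 [ 0.5739 -0.0336  0.0233  0.0215 -0.5132]
flange n 227 0.08 [ 0.5753 -0.0338  0.0964  0.0493 -0.2255]
tilt [-0.009 -0.002]
plate 0.0747 [ 0.5742 -0.0327  0.1007  0.0497 -0.2114]
```

View pics/scene6.png

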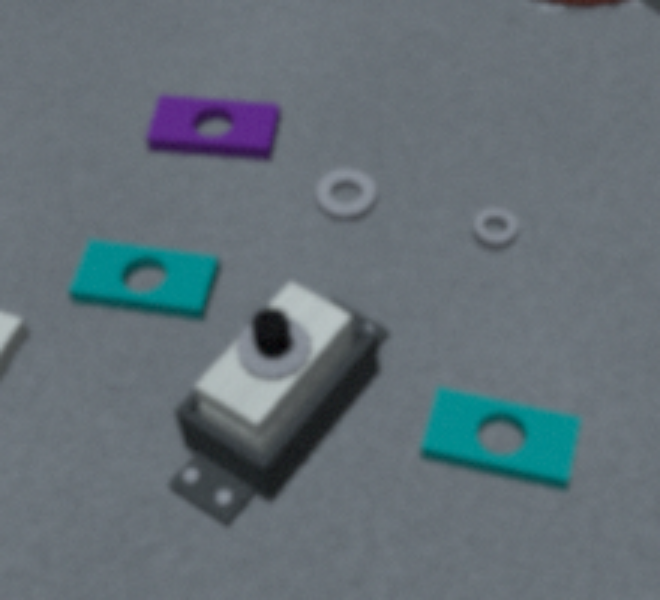

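View pics/top6.png

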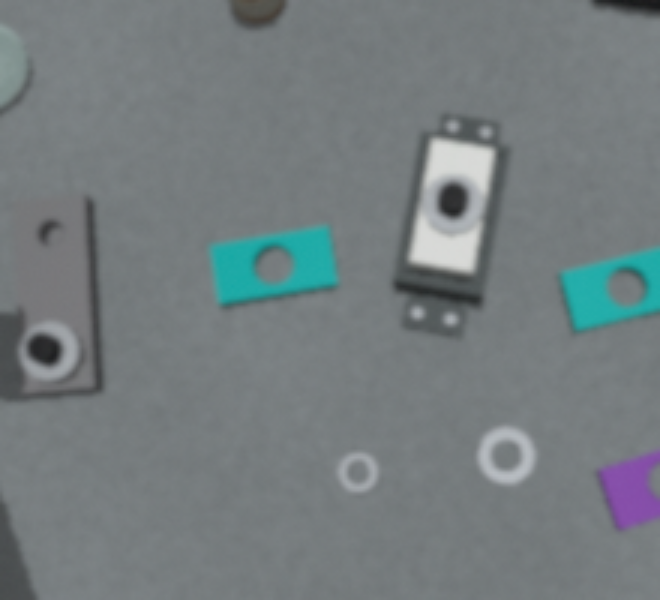

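The pin's flange sits flat on the plate, at (275,348) in the scene crop and (452,202) in the top crop. Everything is centred, and the short pin is still in the rack. I'm handing in.

```bash
python3 -c "
from bench import manip
print(manip.finish_job(), manip.read_state()['time_s'])"
```

```text
the job is handed in; nothing more can be done
the job is handed in; nothing more can be done
```

I laid the holed plate on the spacer and put the longer pin down through plate, spacer and block. I let go of both and handed the job in at about 29.5 s. `finish_job` gives no verdict, so success is my own reading of the last pictures.

- **Plate:** both cameras put its centre within about 1 mm of the block centre I measured (0.574, -0.033). Its yaw is -0.21, against -0.22 for the block. Its top is at 74.5–74.7 mm (75 nominal), and no tilt shows.
- **Pin:** the knob is within about 1 mm of the hole axis. The top of the flange is at 79.6–80.0 mm (80 nominal), so the flange rests on the plate. Its tilt is below 0.01 rad.
- **Forces:** the highest wrist force I read was about 8 N, when setting the plate down. The arm was well clear of everything at hand-in.

**Checks that disagreed:**
- The rectangles fitted to the flange in the last check were too large (62–96 mm against 48 mm). They had picked up pixels from the plate, so I used only the flange height and tilt from them; the tilt may be affected too.
- Before the pin went in, hole centres found by colour came out 1–2 mm farther in x than the plate outlines. That is within the calibration error and the hole's clearance.

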